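Slide a brass panel into the slot of a soldering jig

TASK

Slide the flat brass panel across the bench into the slot of the low steel jig and push it fully home, past the spring plunger, so that its leading short edge sits flat against the jig's back stop. Keep the panel down on the bench the whole time (do not pick it up), leave the box, screwdriver, pliers and soldering-iron stand where they are, and let go.

Things in the scene. Friction and masses are not known exactly. Their poses are not given: they have to be found in the camera images.
- panel: The loose flat brass panel, 120 mm long (its x), 110 mm wide (its y), 10 mm thick, with a small dark hole mark near each corner; about 0.45 kg (varies). Too wide to grip across; it lies flat on the bench. Origin: centre of its underside; z up. It is the same either way round; a short (110 mm) edge goes into the slot first.
- jig: Low dark steel jig fixed to the bench, 120 (x) by 161 (y) by 16.5 mm high, open in the middle: the bench is the slot's floor. Two side rails, each with a lip 4 mm thick overhanging 10 mm inwards, make a slot 113 mm wide and 12.5 mm high. Origin: middle of its outline, at bench level; x runs along the slot from mouth to stop (push-in direction). Panel fully home: its centre is at x = -12 mm.
- jig_mouth (a point): Centre of the slot's mouth, at bench level, 60 mm before the jig's origin, in the plane of the rails' front ends. The rails flare outwards by about 4 mm over the first 17 mm. When the panel is home its tail stands 12 mm out of the mouth. Axes as the jig's.
- jig_stop (a point): Centre of the back stop's inner face, at bench level, 48 mm beyond the jig's origin; axes as the jig's. Before it, at jig x = +5 mm, a round sprung plunger stands 4.5 mm into the slot from the +y rail, hidden by the lip; the entering panel must push it back (5 to 15 N of extra resistance), and it then presses the panel against the -y rail.
- brass_box: Bystander: upright closed brass box, 94 x 34 x 80 mm high; origin: centre of its underside.
- screwdriver: Bystander: screwdriver lying along its x, roughly 200 mm long; origin: near its middle, on the bench.
- pliers: Bystander: pliers lying along their x, about 150 mm long, 60 mm wide, 17 mm high; origin: at the pivot, at bench level.
- iron_stand: Bystander: dark soldering-iron stand, 170 x 75 mm, 85 mm high; origin: bench level, near its middle.
Not all that is in view belongs to the job. Leave any red look-alike of the jig alone.

How it is judged:
By the outcome, as a careful person would: the job done as asked, in the order asked, and still so for the second after the job is handed in, with the robot touching nothing.
It also fails if it takes over 72 s, if anything falls off the work surface, if the arm or the gripper's body presses on something with over 40 N, if the wrist force passes 120 N, or if a joint passes its speed limit or range.

ROBOT

A 6-joint arm with a two-finger parallel gripper is mounted at the origin on the work surface. World frame = base frame: x ahead of the robot, y to its left, z up, the work surface at z = 0. Lengths are in mm, angles in rad, forces in N, time in s.
With the tool pointing down it reaches from about 300 to 1000 mm from the base axis. Payload 5.1 kg.
Tool frame: the origin (TCP) lies midway between the tips of the shut fingers; the grasp point (between the pads) lies 19 mm behind it; z points along the fingers, x is the direction in which the jaws open and shut, and the axes are right-handed (so a half turn about z gives the same grasp; the last joint's range is limited). The gripper opens to 95 mm and grips with 3 to 60 N. Pads are 20 mm wide; open, the fingers measure 119 mm over their backs; the gripper's body (75 mm by 180 mm) begins 59 mm behind the grasp point.
Start: joints at [1.245, 0.124, 1.65, -0, 1.367, -0.083], TCP at [156.296, 630.917, 214.656] pointing down, gripper open.
Joint ranges: [-2.61, 2.61], [-1.02, 2.33], [0.03, 2.71], [-1.35, 4.49], [0.32, 2.68], [-2.91, 2.91]. Speed limits (rad/s): [2.57, 2.57, 3.14, 3.14, 3.14, 3.14].

INTERFACE

Orientations are given as a unit quaternion [w, x, y, z].
In Python, from cell import arm gives the robot as it stands. The module is installed in compiled form; this text tells all that it offers.
- The arm moves only by the shell command python3 -m jog 'ROWS'. ROWS is JSON, a list of rows, each a list of 3 entries, a list of its own where there are three numbers: the shift along the world's x, y, z in m, then the turn about the world's z in degrees, then the opening, from 0 (shut) to 1 (fully open). A call has 1 to 10 rows; each row shifts and turns the commanded pose from where the row before left it; what a row does not reach is not made up. A row lasts 1/12 s, in which the tool goes at most 41.7 mm and 7.16 degrees, less where a joint would pass 70% of its speed; a pose out of reach is approached as far as the arm can. A call is refused whole if a number of a shift passes 0.0417 or a number of a turn 7.16, either way. A call with a gripper value outside its range is refused whole. The fingers move at their own pace and stop on an object; the grip force is fixed at half the most. Time passes only in rows, so rows that do not move let the fingers close. It gives the time, the measured TCP pose, the force and the opening at its end, in the units of the state.
- arm.sense(): the state, without advancing time (a new reading comes with each control period).
- arm.grab_frame(name): name is "side" or "top" or "wrist"; returns (picture, depth): 384x512x3 uint8, red, green, blue; 384x512 float32, mm along the optical axis (not along the pixel's ray), 0 where there is no reading.
- arm.camera_model(name): a dict with "vfov" (degrees; the focal length in pixels is half the picture's height over the tangent of half this angle, whatever the lens; pixels are square), "cx", "cy" (the principal point, pixels), "world_from_camera" (4x4, takes a point from camera to world coordinates); the wrist camera has in their place "tool_from_camera" (4x4, takes a point from camera to tool coordinates, whose origin is the TCP and whose axes are the tool frame's). Camera axes: x right, y down, z forward; pixel columns grow to the right and rows downward; lengths in mm; the calibration is good to about 2 mm. A picture is of the moment at which its call begins: read the wrist's pose just before it. camera_model takes no time and is no camera call.
- arm.close_job(): hands the job in, once; it reports no verdict.
The state is a dict: "time": time; "joint_pos": joint angles; "joint_velocities": joint speeds; "effort": joint torques, N m; "position": TCP position; "tool_rot": TCP orientation; "wrist_force": force on the tool from outside, world axes, zero at the start; "ft_torque": the same for the moment, N m; "finger_gap": finger opening in mm.
Only numpy, scipy, OpenCV 4.12 (cv2) and the standard library are available. Lean on these libraries where they do the work, as an engineer would, in place of code of your own. Each camera call takes 0.05 s, during which the arm holds its last target.

## Working session

There is one attempt and no reset: what is moved stays moved. The work goes in short steps, Python scripts to look and compute and a shell command to move; the robot and the scene stay as the last step left them, time stands still between calls to the robot, and variables do not carry over. Pictures are saved under pics/ and viewed, and the job is handed in when it is done.

```bash
mkdir -p pics
cat > h.py <<'E'
import numpy as np, cv2
from cell import arm
from scipy.spatial.transform import Rotation as R
def grab(n,fn=None):
    s=arm.sense(); p,d=arm.grab_frame(n)
    if fn: cv2.imwrite('pics/'+fn+'.png',p[...,::-1])
    np.savez('/tmp/'+n+'.npz',p=p,d=d,pos=s['position'],q=s['tool_rot'])
    return p,d
def cloud(n):
    z=np.load('/tmp/'+n+'.npz'); m=arm.camera_model(n); d=z['d'].astype(float)
    f=d.shape[0]/2/np.tan(np.radians(m['vfov'])/2)
    v,u=np.mgrid[:d.shape[0],:d.shape[1]]
    P=np.stack([(u-m['cx'])/f*d,(v-m['cy'])/f*d,d,np.ones_like(d)],-1)
    if 'world_from_camera' in m: T=np.array(m['world_from_camera'])
    else:
        q=z['q']; W=np.eye(4); W[:3,:3]=R.from_quat([q[1],q[2],q[3],q[0]]).as_matrix(); W[:3,3]=z['pos']; T=W@np.array(m['tool_from_camera'])
    X=(P@T.T)[...,:3]; X[d==0]=np.nan
    return z['p'],X
E
python3 - <<'E'
from h import *
for n in ('top','side','wrist'): grab(n,n+'0'); print({k:(v if np.isscalar(v) else np.round(v,3).tolist()) for k,v in arm.camera_model(n).items()})
print(arm.sense())
E
```

```text
{'vfov': 43.56335633493779, 'cx': 262.85397658316555, 'cy': 184.4338828108316, 'world_from_camera': [[-0.071, -0.972, 0.224, 210.187], [-0.997, 0.07, -0.013, -98.244], [-0.003, -0.224, -0.975, 1404.942], [0.0, 0.0, 0.0, 1.0]]}
{'vfov': 47.249136338565904, 'cx': 259.980591778387, 'cy': 191.6601928675002, 'world_from_camera': [[0.742, -0.477, 0.471, -58.008], [-0.67, -0.538, 0.512, -734.394], [0.01, -0.696, -0.718, 908.519], [0.0, 0.0, 0.0, 1.0]]}
{'vfov': 59.293587634678275, 'cx': 257.6455807384062, 'cy': 188.2368892087767, 'tool_from_camera': [[1.0, 0.0, -0.001, 0.822], [-0.0, 0.96, 0.282, -80.049], [0.001, -0.282, 0.96, -171.404], [0.0, 0.0, 0.0, 1.0]]}
{'time': 0.15, 'joint_pos': array([ 1.24542250e+00,  1.24384817e-01,  1.65135428e+00,  3.67458028e-06,
        1.36751572e+00, -8.25977501e-02]), 'joint_velocities': array([ 0.00100961, -0.00345833, -0.00357072,  0.00058195, -0.00279942,
       -0.00266208]), 'effort': array([-3.97129170e-04, -4.18191791e+01, -3.60472119e+01,  7.75032747e-02,
        4.68558585e-02, -9.21368087e-05]), 'position': array([156.12332964, 630.45387532, 213.65388699]), 'tool_rot': array([ 4.54931791e-04,  7.87527169e-01,  6.16279374e-01, -6.95514874e-04]), 'wrist_force': array([-0.68611999,  0.42758283,  0.27844556]), 'ft_torque': array([ 0.0028734 , -0.00802624, -0.02357092]), 'finger_gap': 94.7274376654637}
```

View pics/top0.png

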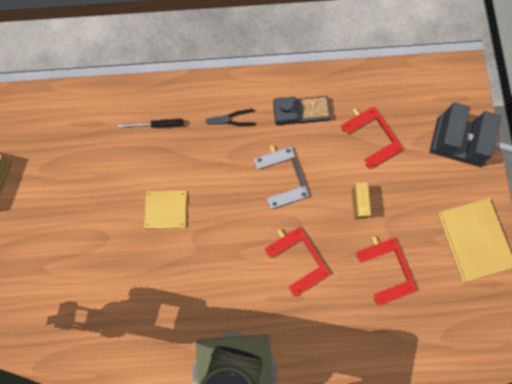

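View pics/side0.png

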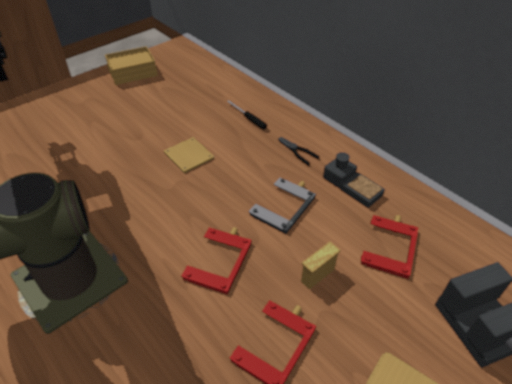

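View pics/wrist0.png

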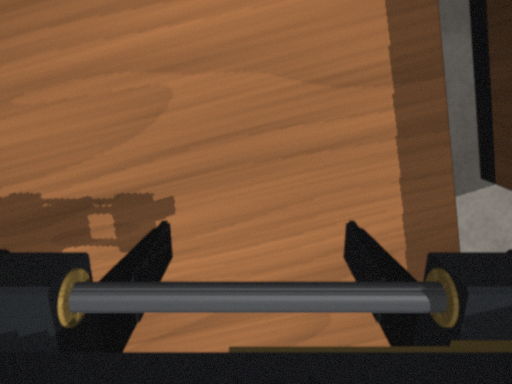

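The top view shows a brass panel with hole marks at about (165,210). The larger plate at (478,240) has no hole marks. The grey steel jig is at (285,178), open to the left with its plunger on the upper rail, and the three red look-alikes are at (375,137), (297,260) and (390,270). The panel and the grey jig fit the description. Next I'll confirm with an enlarged crop and measure.

Run:
```python
from h import *
p,X=cloud('top')
c=p[130:240,120:330]; cv2.imwrite('pics/crop1.png',cv2.resize(c[...,::-1],None,fx=3.7,fy=3.7,interpolation=cv2.INTER_CUBIC))
hsv=cv2.cvtColor(p,cv2.COLOR_RGB2HSV)
for u,v in((165,210),(285,150),(280,178),(303,180),(362,200),(470,240),(150,124),(240,120),(300,110),(6,170),(230,300),(220,350)):print(u,v,np.round(X[v,u],1),hsv[v,u],p[v,u])
print('bench',np.nanmedian(X[160:180,80:140,2]))
def rect(mask,off,z):
    pts=[]
    n,l,st,_=cv2.connectedComponentsWithStats(mask.astype(np.uint8))
    i=1+np.argmax(st[1:,4]); M=l==i
    print('n',st[i], 'z',np.nanmedian(X[M][:,2]))
    q=X[M]; q=q[np.isfinite(q).all(1)]
    print(cv2.minAreaRect(q[:,:2].astype(np.float32)), cv2.minAreaRect(np.argwhere(M)[:,::-1].astype(np.float32)))
    return M
m=np.zeros(p.shape[:2],bool); m[180:240,130:200]=True
rect(m&(hsv[...,0]>20)&(hsv[...,1]>80)&(hsv[...,0]<35),0,10)
m[:]=False; m[140:215,245:320]=True
J=rect(m&(hsv[...,1]<70),0,16)
```

```text
165 210 [473.  174.6  15.8] [ 21 134 233] [233 196 111]
285 150 [ 631.1 -191.3   14.9] [114  15 175] [165 167 175]
280 178 [ 548.6 -170.     1.9] [ 12 135 206] [206 140  97]
303 180 [ 5.381e+02 -2.387e+02 -5.000e-01] [  9  54 108] [108  92  85]
362 200 [ 449.2 -389.7   84.4] [ 21 136 229] [229 192 107]
470 240 [ 320.7 -692.6   36.9] [ 20 138 225] [225 186 103]
150 124 [739.6 211.7  24.7] [  4  17 120] [120 113 112]
240 120 [ 7.419e+02 -6.120e+01  7.000e-01] [ 12 135 194] [194 133  91]
300 110 [ 749.8 -246.1   30.2] [102  21  61] [56 59 61]
6 170 [628.8 647.2  14.2] [ 19 131  97] [97 78 47]
230 300 [203.2  -0.4   2.2] [ 13 130 217] [217 153 106]
220 350 [ 96.8   9.7 266.5] [27 49 57] [57 56 46]
bench 1.4219967122834305
n [ 146  191   39   37 1237] z 11.505343347271832
((476.3181457519531, 175.6976776123047), (114.07327270507812, 106.0750732421875), 88.02098083496094) ((165.0, 209.0), (36.0, 38.0), 90.0)
n [ 254  147   56   62 1125] z 18.16560881286398
((551.2171020507812, -172.8968505859375), (167.47140502929688, 126.24687957763672), 14.428385734558105) ((281.22967529296875, 177.17141723632812), (54.15543746948242, 41.75571060180664), 71.1139144897461)
```

View pics/crop1.png

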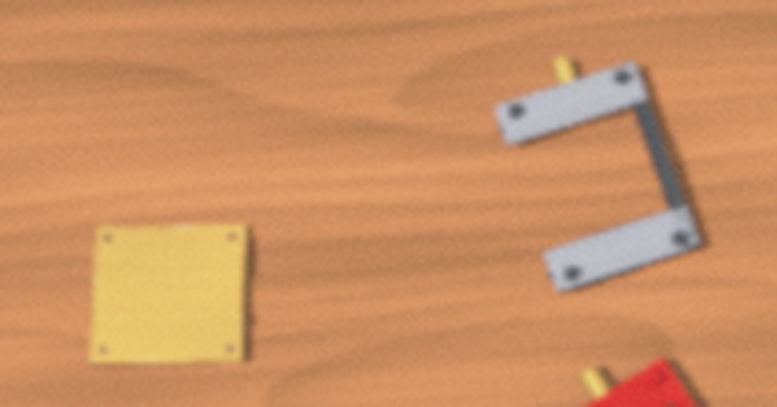

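The enlarged crop confirms it: the brass panel has corner hole marks, and the grey jig's mouth faces left with its plunger on the upper (+y) rail. The plan is to push the tail edge with two spread fingertips, going straight, then along a gentle arc, then straight in. First I'll move behind the panel while staying high.

```bash
python3 -m jog '[[[0.026,-0.026,0],-7,0.74],[[0.026,-0.026,0],-7,0.74],[[0.026,-0.026,0],-7,0.74],[[0.026,-0.026,0],-7,0.74],[[0.026,-0.026,0],-7,0.74],[[0.026,-0.026,0],-7,0.74],[[0.026,-0.026,0],-7,0.74],[[0.026,-0.026,0],-7,0.74],[[0.026,-0.026,0],-7,0.74],[[0.026,-0.026,0],-7,0.74]]'
python3 -m jog '[[[0.026,-0.026,0],-2,0.74],[[0.026,-0.022,0],-2,0.74],[[0,0,0],0,0.74],[[0,0,0],0,0.74],[[0,0,0],0,0.74]]'
python3 - <<'E'
from h import *
grab('wrist','w1'); grab('top','t1')
E
```

```text
time: 0.98
position: [417.1, 369.3, 214.4]
tool_rot: [0.0, 0.999, 0.05, -0.0]
wrist_force: [-0.6, 0.6, 0.4]
finger_gap: 70.5
time: 1.4
position: [467.9, 323.0, 214.3]
tool_rot: [0.0, 1.0, 0.018, -0.0]
wrist_force: [0.1, -0.3, -0.5]
finger_gap: 70.2
```

View pics/w1.png

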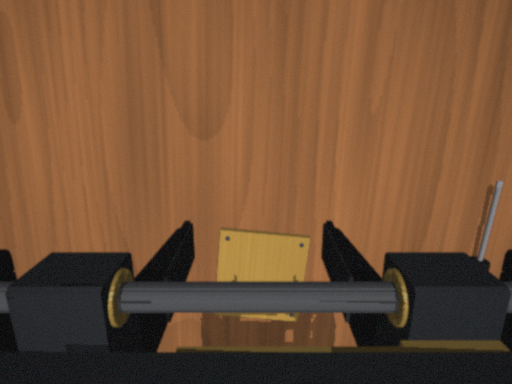

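The wrist view shows the panel's tail edge from (220,230) to (309,239). I'll measure its pose from this view and from the jig edges in the top view.

```bash
cat >> h.py <<'E'
def ray(n,u,v,zz):
    z=np.load('/tmp/'+n+'.npz'); m=arm.camera_model(n); f=192/np.tan(np.radians(m['vfov'])/2)
    if 'world_from_camera' in m: T=np.array(m['world_from_camera'])
    else:
        q=z['q']; W=np.eye(4); W[:3,:3]=R.from_quat([q[1],q[2],q[3],q[0]]).as_matrix(); W[:3,3]=z['pos']; T=W@np.array(m['tool_from_camera'])
    d=T[:3,:3]@np.array([(u-m['cx'])/f,(v-m['cy'])/f,1]); o=T[:3,3]
    return o+d*(zz-o[2])/d[2]
def brass(n,box):
    z=np.load('/tmp/'+n+'.npz'); p=z['p']; hsv=cv2.cvtColor(p,cv2.COLOR_RGB2HSV)
    m=np.zeros(p.shape[:2],np.uint8); u0,v0,u1,v1=box; m[v0:v1,u0:u1]=1
    h=hsv.astype(int); m&=((h[...,0]>=18)&(h[...,0]<35)&(h[...,1]>80)&(h[...,2]>110)).astype(np.uint8)
    c,_=cv2.findContours(m,cv2.RETR_EXTERNAL,cv2.CHAIN_APPROX_NONE); c=max(c,key=cv2.contourArea)
    return c[:,0]
def rectw(n,c,zz):
    w=np.array([ray(n,u,v,zz)[:2] for u,v in c]).astype(np.float32)
    return w,cv2.minAreaRect(w)
E
python3 - <<'E'
from h import *
for u,v in((220,230),(309,239),(228,238),(302,245)): print(u,v,ray('wrist',u,v,10).round(1))
p,X=cloud('wrist'); print('z',X[265,260],X[100,200])
a,b=ray('wrist',220,230,10),ray('wrist',309,239,10); e=b-a; print('len',np.linalg.norm(e),'yaw',np.degrees(np.arctan2(e[1],e[0])))
c=brass('top',(130,180,200,240)); w,r=rectw('top',c,10); print('top',r)
# jig from top: gray mask, plane 16.5
z=np.load('/tmp/top.npz');h=cv2.cvtColor(z['p'],cv2.COLOR_RGB2HSV)
m=np.zeros(h.shape[:2],np.uint8);m[140:215,245:315]=1
m&=((h[...,1]<50)&(h[...,2]>130)).astype(np.uint8)
n,l,st,ce=cv2.connectedComponentsWithStats(m)
for i in range(1,n):
    if st[i,4]>100:
        cc,_=cv2.findContours((l==i).astype(np.uint8),0,1); cc=max(cc,key=cv2.contourArea)[:,0]
        print(st[i],rectw('top',cc,16.5)[1])
cc=np.vstack([np.argwhere(l==i)[:,::-1] for i in range(1,n) if st[i,4]>100]); r=rectw('top',cc,16.5)[1];print('jig',r,cv2.boxPoints(r))
E
```

```text
220 230 [425.2 238.9  10. ]
309 239 [533.2 231.1  10. ]
228 238 [434.9 228.8  10. ]
302 245 [525.3 222.8  10. ]
z [475.11624632 193.97011528  10.55675694] [401.46013027 389.48259491   1.64730658]
len 108.34566450329515 yaw -4.148321087184997
top ((477.57244873046875, 175.27896118164062), (121.98088073730469, 107.58665466308594), 85.92068481445312)
[254 147  41  22 444] ((609.1836547851562, -156.5239715576172), (35.40657043457031, 121.47054290771484), 14.93207836151123)
[269 185  40  20 401] ((487.4207458496094, -190.12705993652344), (36.00841522216797, 118.13019561767578), 14.678038597106934)
jig ((548.0216064453125, -172.55905151367188), (162.15000915527344, 121.42005157470703), 14.672470092773438) [[ 454.21304 -134.36455]
 [ 484.96793 -251.82504]
 [ 641.8302  -210.75356]
 [ 611.0753   -93.29306]]
```

```bash
python3 -m jog '[[[0.003,-0.009,-0.035],-3.1,0.74],[[0.003,-0.009,-0.035],-3.1,0.74],[[0.003,-0.009,-0.035],0,0.74],[[0.003,-0.009,-0.035],0,0.74],[[0.0026,-0.009,-0.035],0,0.74],[[0,-0.006,-0.026],0,0.74],[[0,0,-0.005],0,0.74],[[0,0,0],0,0.74],[[0,0,0],0,0.74]]'
python3 - <<'E'
from h import *
grab('wrist','w2');s=arm.sense();print(s['position'],s['tool_rot'],s['wrist_force'])
E
```

```text
time: 2.25
position: [483.4, 273.2, 10.0]
tool_rot: [-0.0, 0.999, -0.035, 0.001]
wrist_force: [0.5, 0.2, -0.4]
finger_gap: 70.4
[484.28531548 273.54452641  11.01412567] [-9.24581907e-04  9.99376782e-01 -3.52442897e-02  1.74154854e-03] [ 0.37025664 -0.54670583  0.25270221]
```

View pics/w2.png

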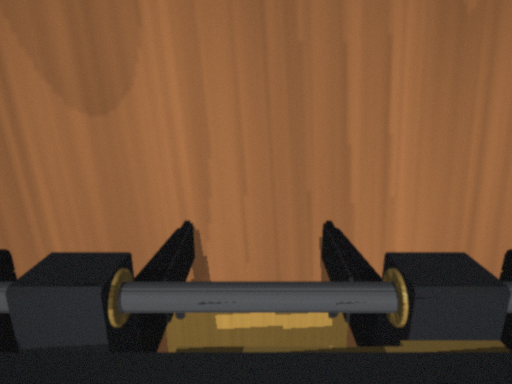

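```bash
python3 -m jog '[[[0,0,-0.003],0,0.74],[[0,0,-0.0025],0,0.74],[[-0.0003,-0.004,0],0,0.74],[[-0.0003,-0.004,0],0,0.74],[[-0.0003,-0.004,0],0,0.74],[[-0.0003,-0.004,0],0,0.74],[[-0.0003,-0.004,0],0,0.74],[[-0.0003,-0.004,0],0,0.74],[[-0.0003,-0.004,0],0,0.74]]'
python3 -m jog '[[[-0.0003,-0.004,0],0,0.74],[[-0.0003,-0.004,0],0,0.74],[[-0.0003,-0.004,0],0,0.74]]'
python3 - <<'E'
from h import *
grab('side','s3');grab('top','t3');s=arm.sense();print(s['position'],s['wrist_force'])
c=brass('top',(130,180,220,250)); w,r=rectw('top',c,10); print('top',r)
p=cv2.imread('pics/s3.png')[60:260,100:360];cv2.imwrite('pics/s3c.png',cv2.resize(p,None,fx=3,fy=3))
E
```

```text
time: 3.05
position: [481.0, 244.0, 3.3]
tool_rot: [-0.001, 0.999, -0.036, 0.0]
wrist_force: [0.3, 3.2, -0.7]
finger_gap: 70.3
time: 3.3
position: [479.9, 231.9, 3.2]
tool_rot: [-0.0, 0.999, -0.036, 0.0]
wrist_force: [0.4, 3.6, -0.3]
finger_gap: 70.5
[479.89429208 231.24212519   3.23319693] [0.5402547  0.45929812 0.04450568]
top ((476.41070556640625, 159.0116729736328), (122.7391357421875, 107.58353424072266), 85.92070770263672)
```

View pics/s3c.png

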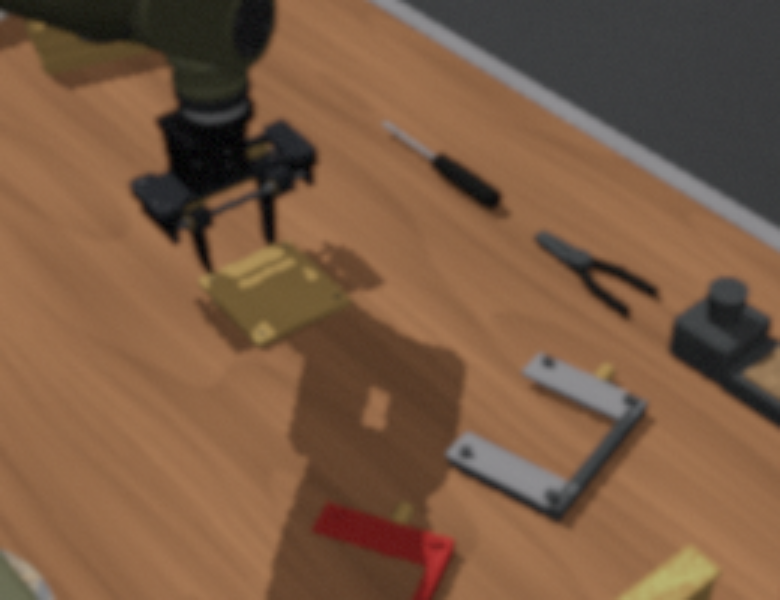

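View pics/t3.png

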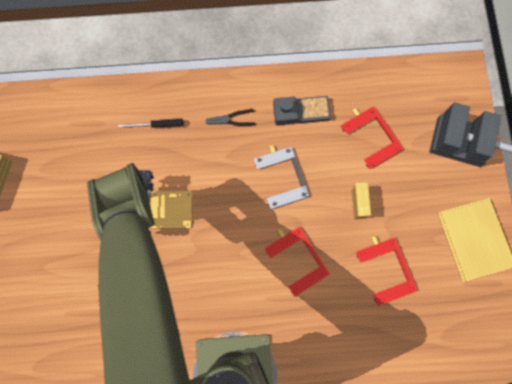

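The panel was pushed straight by 16 mm with its yaw unchanged. Now I'll work out the TCP rows for an arc about the panel's centre.

Run:
```python
import numpy as np
th=-94.1; L=72
h=lambda t:np.array([np.cos(np.radians(t)),np.sin(np.radians(t))])
C=np.zeros(2);T0=C-L*h(th);t=th
for i in range(17):
    if i==0: C=C+5*h(t)
    else:
        C=C+5.1*h(t+.59);t+=1.175
    T=C-L*h(t); print(i,np.round((T-T0)/1000,4),round(t,2)); T0=T
```

```text
0 [-0.0004 -0.005 ] -94.1
1 [-0.0018 -0.005 ] -92.92
2 [-0.0017 -0.005 ] -91.75
3 [-0.0016 -0.0051] -90.58
4 [-0.0015 -0.0051] -89.4
5 [-0.0014 -0.0051] -88.23
6 [-0.0013 -0.0052] -87.05
7 [-0.0012 -0.0052] -85.88
8 [-0.0011 -0.0052] -84.7
9 [-0.0009 -0.0052] -83.53
10 [-0.0008 -0.0052] -82.35
11 [-0.0007 -0.0053] -81.18
12 [-0.0006 -0.0053] -80.0
13 [-0.0005 -0.0053] -78.83
14 [-0.0004 -0.0053] -77.65
15 [-0.0003 -0.0053] -76.48
16 [-0.0002 -0.0053] -75.3
```

```bash
python3 -m jog '[[[-0.0004,-0.005,0],0,0.74],[[-0.0018,-0.005,0],1.175,0.74],[[-0.0017,-0.005,0],1.175,0.74],[[-0.0016,-0.0051,0],1.175,0.74],[[-0.0015,-0.0051,0],1.175,0.74],[[-0.0014,-0.0051,0],1.175,0.74],[[-0.0013,-0.0052,0],1.175,0.74],[[-0.0012,-0.0052,0],1.175,0.74],[[-0.0011,-0.0052,0],1.175,0.74]]'
python3 - <<'E'
from h import *
grab('top','t4');s=arm.sense();print(s['position'],s['tool_rot'],s['wrist_force'])
c=brass('top',(160,170,260,250)); w,r=rectw('top',c,10); print('top',r)
E
```

```text
time: 4.15
position: [467.8, 186.0, 3.3]
tool_rot: [-0.0, 0.999, 0.047, -0.0]
wrist_force: [0.4, 4.3, -0.2]
finger_gap: 70.4
[467.5622507  185.17084135   3.16867517] [ 1.62443859e-04  9.98896721e-01  4.69604314e-02 -1.79953708e-04] [-0.28487074  1.71186003  0.30952382]
top ((476.0666809082031, 113.38331604003906), (111.42481231689453, 118.63172149658203), 4.905864238739014)
```

View pics/t4.png

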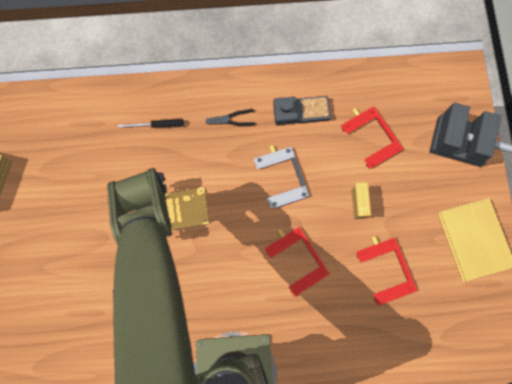

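The panel is turning as planned, now near 5° at (187,209). I'll finish the arc.

```bash
python3 -m jog '[[[-0.0009,-0.0052,0],1.175,0.74],[[-0.0008,-0.0052,0],1.175,0.74],[[-0.0007,-0.0053,0],1.175,0.74],[[-0.0006,-0.0053,0],1.175,0.74],[[-0.0005,-0.0053,0],1.175,0.74],[[-0.0004,-0.0053,0],1.175,0.74],[[-0.0003,-0.0053,0],1.175,0.74],[[-0.0002,-0.0053,0],1.175,0.74]]'
python3 - <<'E'
from h import *
grab('top','t5');grab('wrist','w5');s=arm.sense();print(s['position'],s['tool_rot'],s['wrist_force'])
c=brass('top',(160,170,260,250)); w,r=rectw('top',c,10); print('top',r,cv2.boxPoints(r))
p=cv2.imread('pics/t5.png')[130:240,150:330];cv2.imwrite('pics/t5c.png',cv2.resize(p,None,fx=4.4,fy=4.4,interpolation=2))
E
```

```text
time: 4.87
position: [463.2, 144.0, 3.3]
tool_rot: [-0.001, 0.992, 0.128, -0.0]
wrist_force: [-0.9, 4.3, 0.4]
finger_gap: 70.5
[463.19675917 143.27310052   3.18079767] [ 2.58084133e-04  9.91833943e-01  1.27535072e-01 -4.10087862e-04] [-1.21513488  1.12904817 -0.10256313]
top ((482.96240234375, 70.04425048828125), (111.12005615234375, 113.65814208984375), 14.640789031982422) [[414.8424    110.9848   ]
 [443.57043     1.0171947]
 [551.0824     29.103699 ]
 [522.3544    139.0713   ]]
```

View pics/t5c.png

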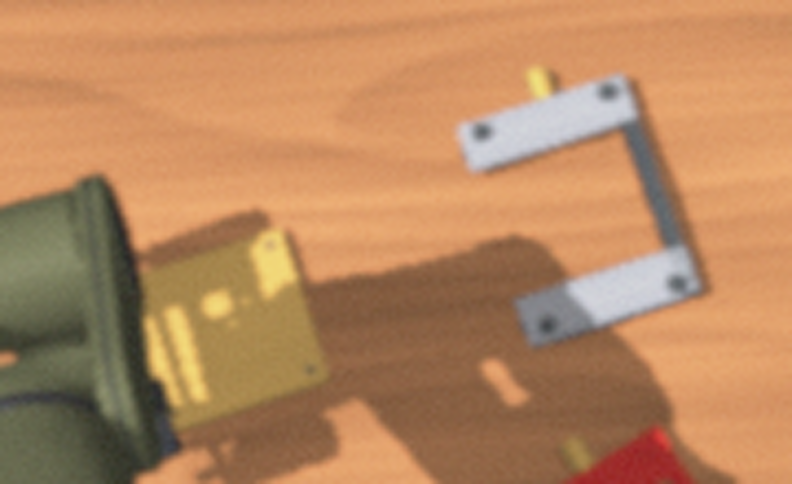

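The panel is aligned at 14.6° against the jig's 14.7°, with the lateral offset about −1.4 mm ±1.5. I'll push straight for now and re-measure closer.

```bash
python3 -m jog '[[[0.0018,-0.0068,0],0,0.74],[[0.0018,-0.0068,0],0,0.74],[[0.0018,-0.0068,0],0,0.74],[[0.0018,-0.0068,0],0,0.74],[[0.0018,-0.0068,0],0,0.74],[[0.0018,-0.0068,0],0,0.74],[[0.0018,-0.0068,0],0,0.74],[[0.0018,-0.0068,0],0,0.74],[[0.0018,-0.0068,0],0,0.74],[[0.0009,-0.0034,0],0,0.74]]'
cat > m.py <<'E'
from h import *
import sys
grab('side',sys.argv[1]+'s')
fr=[]
for i in range(3): p,d=grab('top',sys.argv[1]); fr.append(p)
P=np.mean(fr,0).astype(np.uint8)
s=arm.sense();print(s['time'],s['position'].round(1),'yaw',np.degrees(2*np.arctan2(s['tool_rot'][2],s['tool_rot'][1])).round(2),s['wrist_force'].round(1))
J=np.array([548.0,-172.6]);a=np.radians(14.7-90);x=np.array([np.cos(a),np.sin(a)]);y=np.array([-x[1],x[0]])
# rectify to jig frame, 1 px = .5mm, at z
m=arm.camera_model('top');T=np.linalg.inv(np.array(m['world_from_camera']));f=192/np.tan(np.radians(m['vfov'])/2)
def rect(zz):
    jx,jy=np.meshgrid(np.arange(-240,90,.5),np.arange(110,-110,-.5))
    W=J[None,None]+jx[...,None]*x+jy[...,None]*y
    W=np.concatenate([W,np.full(jx.shape+(1,),zz),np.ones(jx.shape+(1,))],-1)@T.T
    return cv2.remap(P,(W[...,0]/W[...,2]*f+m['cx']).astype(np.float32),(W[...,1]/W[...,2]*f+m['cy']).astype(np.float32),cv2.INTER_CUBIC)
cv2.imwrite('pics/'+sys.argv[1]+'r.png',rect(10)[...,::-1]); np.save('/tmp/r10.npy',rect(10)); np.save('/tmp/r16.npy',rect(16.5))
p=P[130:240,150:330];cv2.imwrite('pics/'+sys.argv[1]+'c.png',cv2.resize(p[...,::-1],None,fx=4.4,fy=4.4,interpolation=2))
E
python3 m.py t6
```

```text
time: 5.8
position: [480.8, 78.2, 3.1]
tool_rot: [0.0, 0.992, 0.127, -0.0]
wrist_force: [-1.2, 4.6, 1.6]
finger_gap: 70.3
6.0 [480.7  78.4   3. ] yaw 14.7 [-0.6 -0.2 -1. ]
```

View pics/t6r.png

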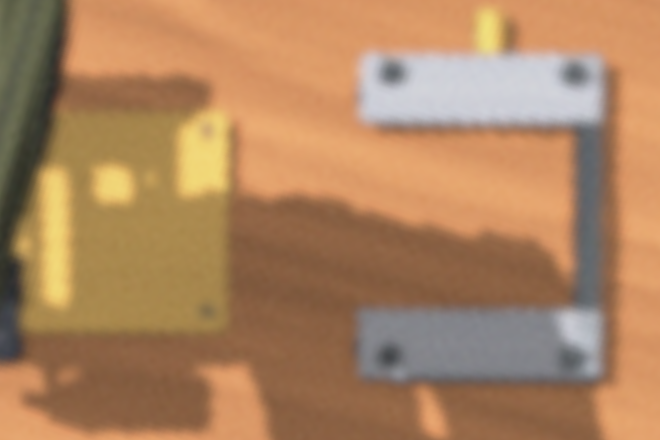

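The rectified view shows the panel between rows 110 and 332 and the jig between rows 52 and 381, which are nearly concentric and parallel. I'll get exact edge positions from gradients.

```bash
cat > e.py <<'E'
import numpy as np, sys
from scipy.ndimage import gaussian_filter1d as g
a=np.load('/tmp/r10.npy').astype(float);b=np.load('/tmp/r16.npy').astype(float)
def edge(im,c0,c1,r0,r1,ax):
    prof=im[:,c0:c1].mean(1) if ax==0 else im[r0:r1].mean(0)
    d=np.abs(np.gradient(g(prof,2,axis=0),axis=0)).sum(1)
    lo,hi=(r0,r1) if ax==0 else (c0,c1)
    w=d[lo:hi]; i=int(np.argmax(w)); s=slice(max(i-4,0),i+5); k=np.arange(lo,hi)[s]
    return (k*w[s]).sum()/w[s].sum()
Y=lambda r:110-.5*r
X=lambda c:-240+.5*c
xl=int(sys.argv[1]) # panel leading col px
for c0 in (xl-150,xl-100,xl-50):
    t=edge(a,c0,c0+45,90,135,0);u=edge(a,c0,c0+45,310,350,0);print('panel cols',c0,Y(t).round(2),Y(u).round(2),'w',Y(t)-Y(u),'mid',(Y(t)+Y(u))/2)
for c0 in (370,430,490,540):
    e=[edge(b,c0,c0+40,*q,0) for q in((35,75),(105,140),(290,325),(360,395))]
    print('jig',c0,[round(Y(i),2) for i in e],'mid outer',(Y(e[0])+Y(e[3]))/2,'mid lip',(Y(e[1])+Y(e[2]))/2)
for r0 in (130,170,210,250,290): print('lead x',r0,X(edge(a,xl-25,xl+25,r0,r0+30,1)).round(2))
E
python3 e.py 228
```

```text
panel cols 78 54.51 -55.0 w 109.5159173843727 mid -0.2456775253235115
panel cols 128 53.42 -55.04 w 108.45708380786556 mid -0.8083728902352618
panel cols 178 53.99 -55.05 w 109.04265875578852 mid -0.5295468096964875
jig 370 [np.float64(82.05), np.float64(47.55), np.float64(-45.04), np.float64(-80.18)] mid outer 0.9326477937519542 mid lip 1.25221138638587
jig 430 [np.float64(81.51), np.float64(47.48), np.float64(-45.51), np.float64(-79.02)] mid outer 1.2460333513875383 mid lip 0.9864905336122973
jig 490 [np.float64(81.5), np.float64(47.06), np.float64(-44.99), np.float64(-79.07)] mid outer 1.2161124777078172 mid lip 1.0345812807423727
jig 540 [np.float64(81.97), np.float64(47.04), np.float64(-45.96), np.float64(-80.12)] mid outer 0.923106787557586 mid lip 0.541137243783627
lead x 130 -126.54
lead x 170 -126.96
lead x 210 -126.99
lead x 250 -127.47
lead x 290 -126.08
```

The panel sits about 1.5 mm toward −y of the jig axis, with 67 mm left to the mouth. I'll use a gentle S-curve for about +1 mm over the next 50–60 mm.

```bash
python3 -m jog '[[[0.001,-0.0049,0],0.35,0.74],[[0.001,-0.0049,0],0.35,0.74],[[0.001,-0.0049,0],0.35,0.74],[[0.001,-0.0049,0],0.35,0.74],[[0.001,-0.0049,0],0.35,0.74],[[0.0017,-0.0047,0],-0.35,0.74],[[0.0017,-0.0047,0],-0.35,0.74],[[0.0017,-0.0047,0],-0.35,0.74],[[0.0017,-0.0047,0],-0.35,0.74],[[0.0017,-0.0047,0],-0.35,0.74]]'
python3 m.py t7; python3 e.py 328
```

```text
time: 6.83
position: [494.1, 30.6, 3.0]
tool_rot: [0.0, 0.992, 0.127, -0.0]
wrist_force: [-0.9, 2.7, -0.8]
finger_gap: 70.2
7.0333 [494.6  30.4   3.4] yaw 14.69 [0.5 0.8 0.4]
panel cols 178 55.03 -54.0 w 109.02760627109043 mid 0.5132905302805675
panel cols 228 55.96 -53.54 w 109.50136611910574 mid 1.2114760722462279
panel cols 278 55.02 -54.43 w 109.45380293869255 mid 0.2979202412772928
jig 370 [np.float64(82.03), np.float64(47.55), np.float64(-45.47), np.float64(-80.94)] mid outer 0.5464424396456451 mid lip 1.040479002534319
jig 430 [np.float64(81.51), np.float64(47.47), np.float64(-45.51), np.float64(-79.0)] mid outer 1.2540861910227932 mid lip 0.9811380894737063
jig 490 [np.float64(81.49), np.float64(47.06), np.float64(-45.45), np.float64(-79.63)] mid outer 0.9325957837983836 mid lip 0.8076528091831889
jig 540 [np.float64(81.97), np.float64(47.04), np.float64(-45.97), np.float64(-81.52)] mid outer 0.22654058390875775 mid lip 0.5358791833456316
lead x 130 -76.58
lead x 170 -76.59
lead x 210 -77.47
lead x 250 -77.45
lead x 290 -76.45
```

View pics/t7r.png

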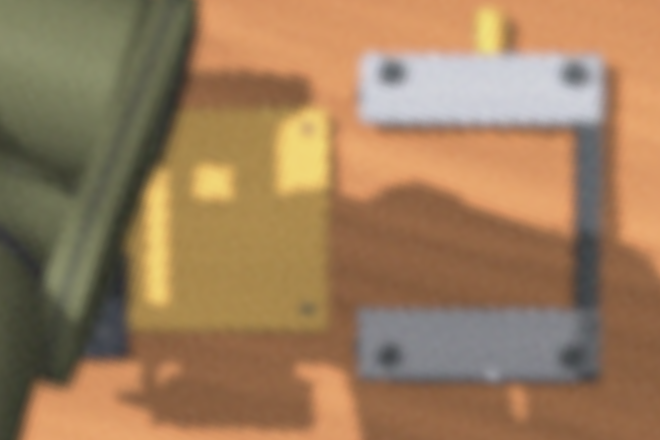

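The panel is now centred to about 0.3 mm and parallel, 17 mm short of the mouth. I'll start the insertion.

```bash
python3 -m jog '[[[0.0011,-0.0044,0],0,0.74],[[0.0012,-0.0043,0],0,0.74],[[0.0011,-0.0044,0],0,0.74],[[0.0012,-0.0043,0],0,0.74],[[0.0011,-0.0044,0],0,0.74],[[0.0012,-0.0043,0],0,0.74]]'
python3 -m jog '[[[0.0011,-0.0044,0],0,0.74],[[0.0012,-0.0043,0],0,0.74],[[0.0011,-0.0044,0],0,0.74],[[0.0012,-0.0043,0],0,0.74]]'
python3 -m jog '[[[0.0011,-0.0044,0],0,0.74],[[0.0012,-0.0043,0],0,0.74]]'
python3 m.py t8
```

```text
time: 7.53
position: [501.1, 5.2, 3.3]
tool_rot: [-0.0, 0.992, 0.128, 0.0]
wrist_force: [-0.9, 4.4, 1.8]
finger_gap: 70.4
time: 7.87
position: [505.6, -12.2, 3.3]
tool_rot: [-0.0, 0.992, 0.128, -0.0]
wrist_force: [-1.3, 5.9, 1.8]
finger_gap: 70.1
time: 8.03
position: [507.9, -20.9, 3.4]
tool_rot: [-0.0, 0.992, 0.128, -0.0]
wrist_force: [-1.6, 6.3, 1.9]
finger_gap: 70.3
8.2333 [508.2 -21.7   3.3] yaw 14.7 [-0.1  0.7  0.2]
```

View pics/t8r.png

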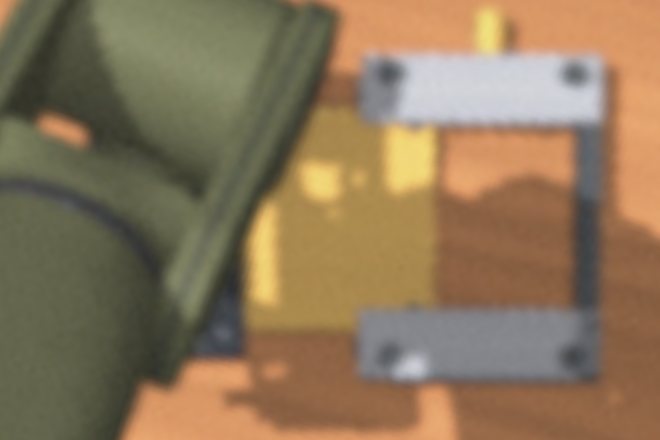

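The panel has entered cleanly, with its lead edge at jig x ≈ −21 mm and about 69 mm to go. Next it goes past the plunger while I watch the force.

```bash
python3 -m jog '[[[0.001,-0.0039,0],0,0.74],[[0.001,-0.0039,0],0,0.74],[[0.001,-0.0039,0],0,0.74],[[0.001,-0.0039,0],0,0.74],[[0.001,-0.0039,0],0,0.74],[[0.001,-0.0039,0],0,0.74]]'
python3 -m jog '[[[0.001,-0.0039,0],0,0.74],[[0.001,-0.0039,0],0,0.74],[[0.001,-0.0039,0],0,0.74]]'
python3 -m jog '[[[0.001,-0.0039,0],0,0.74],[[0.001,-0.0039,0],0,0.74],[[0.001,-0.0039,0],0,0.74]]'
python3 m.py t9
```

```text
time: 8.73
position: [513.2, -42.9, 3.2]
tool_rot: [-0.002, 0.992, 0.127, -0.001]
wrist_force: [-4.8, 16.3, 8.5]
finger_gap: 70.7
time: 8.98
position: [515.5, -53.4, 3.1]
tool_rot: [-0.003, 0.992, 0.127, -0.002]
wrist_force: [-5.0, 12.2, 6.5]
finger_gap: 70.3
time: 9.23
position: [518.5, -65.1, 3.1]
tool_rot: [-0.003, 0.992, 0.127, -0.002]
wrist_force: [-4.2, 13.5, 7.7]
finger_gap: 70.1
9.4333 [518.8 -66.    3.1] yaw 14.6 [-2.9  8.5  5.7]
```

View pics/t9r.png

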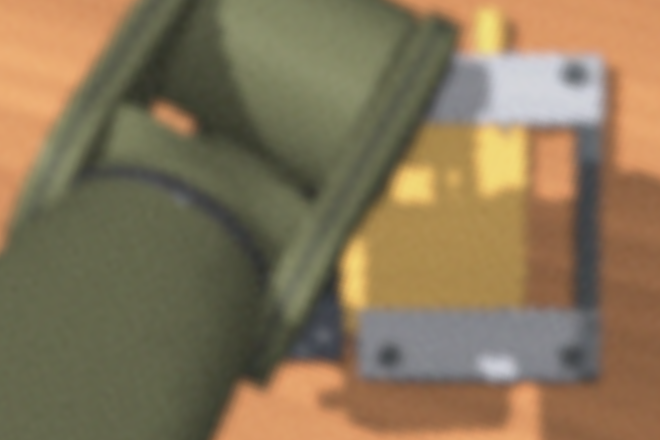

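The panel is past the plunger at about 14 N, with its lead edge at x ≈ 23.5 mm and about 24 mm left. I'll go slower now.

```bash
python3 -m jog '[[[0.0008,-0.0029,0],0,0.74],[[0.0007,-0.0029,0],0,0.74],[[0.0008,-0.0029,0],0,0.74],[[0.0007,-0.0029,0],0,0.74],[[0.0008,-0.0029,0],0,0.74],[[0.0007,-0.0029,0],0,0.74]]'
python3 -m jog '[[[0.0005,-0.0019,0],0,0.74],[[0.0005,-0.0019,0],0,0.74]]'
python3 -m jog '[[[0.0003,-0.001,0],0,0.74],[[0.0002,-0.001,0],0,0.74]]'
python3 m.py t10
```

```text
time: 9.93
position: [522.9, -82.3, 3.0]
tool_rot: [-0.003, 0.992, 0.127, -0.002]
wrist_force: [-5.6, 13.7, 8.0]
finger_gap: 70.6
time: 10.1
position: [523.8, -86.1, 3.0]
tool_rot: [-0.003, 0.992, 0.127, -0.002]
wrist_force: [-3.8, 12.9, 8.7]
finger_gap: 70.4
time: 10.27
position: [524.4, -88.0, 3.0]
tool_rot: [-0.003, 0.992, 0.127, -0.002]
wrist_force: [-4.7, 13.8, 8.4]
finger_gap: 70.3
10.4667 [524.4 -88.3   3. ] yaw 14.6 [-4.8 11.2  7.9]
```

View pics/t10r.png

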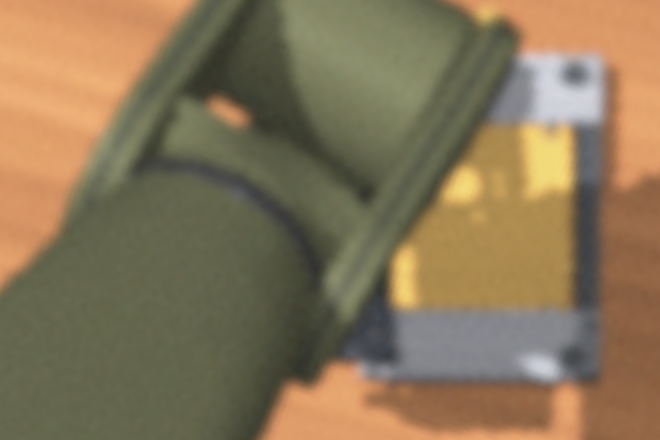

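The panel is almost at the stop, and the gap is no longer visible at column 575. I'll use 1 mm steps until the force rises.

```bash
python3 -m jog '[[[0.0003,-0.001,0],0,0.74],[[0,0,0],0,0.74]]'
python3 -m jog '[[[0.0002,-0.001,0],0,0.74],[[0,0,0],0,0.74]]'
```

```text
time: 10.63
position: [524.6, -89.2, 3.1]
tool_rot: [-0.003, 0.992, 0.127, -0.002]
wrist_force: [-5.0, 12.4, 7.7]
finger_gap: 70.0
time: 10.8
position: [524.9, -90.1, 3.0]
tool_rot: [-0.003, 0.992, 0.127, -0.002]
wrist_force: [-4.4, 12.3, 6.6]
finger_gap: 70.6
```

```bash
python3 -m jog '[[[0.0003,-0.001,0],0,0.74],[[0,0,0],0,0.74]]'
python3 -m jog '[[[0.0002,-0.001,0],0,0.74],[[0,0,0],0,0.74]]'
```

```text
time: 10.97
position: [525.0, -90.4, 3.0]
tool_rot: [-0.004, 0.992, 0.127, -0.002]
wrist_force: [-5.4, 14.7, 8.8]
finger_gap: 70.0
time: 11.13
position: [525.0, -90.5, 3.1]
tool_rot: [-0.005, 0.992, 0.127, -0.002]
wrist_force: [-5.0, 18.8, 10.3]
finger_gap: 70.7
```

Motion has stopped at y ≈ −90.5 and the force is building, so the panel is touching the stop. I'll press a little more to seat it flat.

```bash
python3 -m jog '[[[0.0002,-0.001,0],0,0.74],[[0.0003,-0.001,0],0,0.74],[[0,0,0],0,0.74]]'
python3 -m jog '[[[0.0002,-0.001,0],0,0.74],[[0,0,0],0,0.74],[[0,0,0],0,0.74]]'
```

```text
time: 11.38
position: [525.0, -90.7, 3.0]
tool_rot: [-0.007, 0.992, 0.126, -0.003]
wrist_force: [-6.2, 24.6, 13.1]
finger_gap: 70.3
time: 11.63
position: [525.0, -90.7, 3.0]
tool_rot: [-0.008, 0.992, 0.126, -0.003]
wrist_force: [-7.0, 28.2, 15.0]
finger_gap: 70.2
```

The contact is solid at about 28 N with no movement. I'll back off, then lift clear and look.

```bash
python3 -m jog '[[[-0.0013,0.0048,0],0,0.74],[[-0.0013,0.0048,0],0,0.74],[[-0.0025,0.0097,0],0,0.74],[[-0.005,0.019,0],0,0.74],[[-0.005,0.019,0.01],0,0.74],[[-0.005,0.019,0.035],0,0.74],[[-0.005,0.019,0.035],0,0.74],[[-0.005,0.019,0.035],0,0.74],[[-0.005,0.019,0.03],0,0.74],[[0,0,0],0,0.74]]'
python3 -m jog '[[[-0.008,0.03,0.02],0,0.74],[[-0.008,0.03,0.02],0,0.74],[[-0.008,0.03,0.02],0,0.74],[[-0.008,0.03,0],0,0.74],[[0,0,0],0,0.74],[[0,0,0],0,0.74]]'
python3 m.py t11
python3 -c "
from h import *
grab('wrist','w11')"
```

```text
time: 12.47
position: [496.2, 37.2, 155.9]
tool_rot: [0.001, 0.992, 0.129, 0.007]
wrist_force: [1.7, 0.6, 0.0]
finger_gap: 70.4
time: 12.97
position: [460.2, 155.9, 207.9]
tool_rot: [0.001, 0.992, 0.129, 0.0]
wrist_force: [0.6, 0.4, -0.5]
finger_gap: 70.4
13.1667 [460.4 154.1 207.2] yaw 14.6 [ 1.  -0.5 -0.6]
```

View pics/t11r.png

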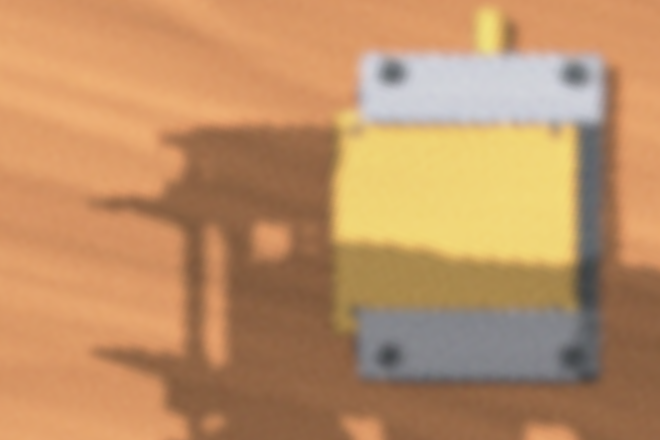

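View pics/t11s.png

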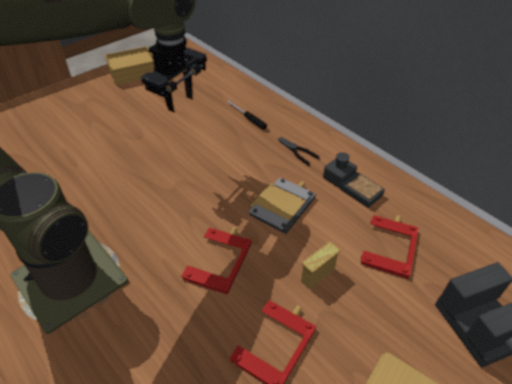

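The panel's tail is at about column 335 and the rail fronts are at 360, which is about 12 mm of protrusion as specified. I'll check squareness numerically.

Run:
```python
import numpy as np
from scipy.ndimage import gaussian_filter1d as g
def col(im,r0,r1,lo,hi):
    w=np.abs(np.gradient(g(im[r0:r1].mean(0),2,axis=0),axis=0)).sum(1)[lo:hi]; i=int(np.argmax(w)); s=slice(max(i-4,0),i+5)
    return -240+.5*(np.arange(lo,hi)[s]*w[s]).sum()/w[s].sum()
a=np.load('/tmp/r10.npy').astype(float);b=np.load('/tmp/r16.npy').astype(float)
for r in range(120,320,25): print(r,'tail',col(a,r,r+20,320,352).round(2),'lead',col(a,r,r+20,565,588).round(2))
print('rail fronts z16.5',col(b,60,110,345,375),col(b,325,370,345,375))
```

```text
120 tail -70.52 lead 47.54
145 tail -70.47 lead 48.01
170 tail -73.02 lead 47.98
195 tail -73.5 lead 47.98
220 tail -73.51 lead 47.98
245 tail -72.0 lead 47.52
270 tail -72.92 lead 47.49
295 tail -72.49 lead 48.49
rail fronts z16.5 -61.015204881645616 -61.94822667025247
```

View pics/w11.png

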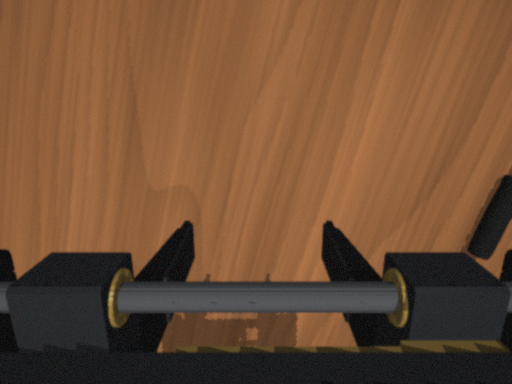

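The lead edge reads 47.5–48.5 mm all across, against the stop at 48. The tail reads unevenly (−70.5 to −73.5), near the shadow boundary. The wrist camera can settle it from above.

```bash
python3 -m jog '[[[0.009,-0.034,0],0,0.74],[[0.009,-0.034,0],0,0.74],[[0.009,-0.034,0],0,0.74],[[0.009,-0.034,0],0,0.74],[[0.009,-0.034,0],0,0.74],[[0.009,-0.034,0],0,0.74],[[0.009,-0.034,0],0,0.74],[[0.009,-0.034,0],0,0.74],[[0.009,-0.034,0],0,0.74],[[0,0,0],0,0.74]]'
python3 -m jog '[[[0,0,0],0,0.74],[[0,0,0],0,0.74]]'
python3 - <<'E'
from h import *
p,d=grab('wrist','w12'); cv2.imwrite('pics/w12b.png',cv2.resize(p[:280,120:400,::-1],None,fx=2.1,fy=2.1,interpolation=2))
E
```

```text
time: 14.05
position: [541.8, -156.9, 207.6]
tool_rot: [0.001, 0.992, 0.125, -0.0]
wrist_force: [0.0, -0.2, 1.2]
finger_gap: 70.4
time: 14.22
position: [541.0, -151.1, 207.5]
tool_rot: [-0.0, 0.992, 0.127, -0.001]
wrist_force: [-0.6, -0.6, -0.1]
finger_gap: 70.1
```

View pics/w12.png

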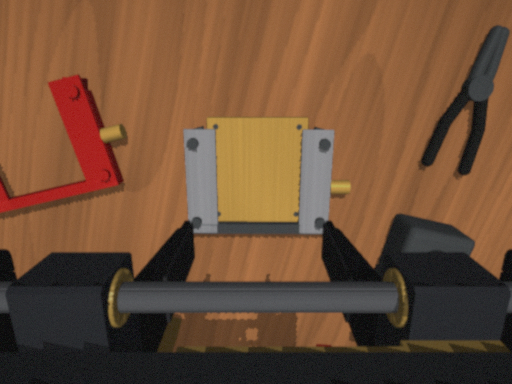

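Run:
```python
from h import *
a=np.radians(14.7-90);x=np.array([np.cos(a),np.sin(a)])
z=np.load('/tmp/wrist.npz');P=z['p'].astype(float)
def row(c0,c1,lo,hi):
    w=np.abs(np.gradient(cv2.GaussianBlur(P,(3,3),0)[:,c0:c1].mean(1),axis=0)).sum(1)[lo:hi]; i=int(np.argmax(w)); s=slice(max(0,i-2),i+3)
    return (np.arange(lo,hi)[s]*w[s]).sum()/w[s].sum()
for c in (212,230,250,270,290): 
    t=row(c,c+14,110,124);l=row(c,c+8,214,228)if 218<c<295 else np.nan
    print(c,t.round(2),'tail',(ray('wrist',c+7,t,10)[:2]@x).round(2),'lead row',np.round(l,2),(ray('wrist',c+4,l,10)[:2]@x).round(2))
for c in (192,308):
    t=row(c,c+18,122,136); print('rail',t,(ray('wrist',c+9,t,16.5)[:2]@x).round(2))
```

```text
212 117.38 tail 231.82 lead row nan nan
230 117.67 tail 232.15 lead row 220.83 350.97
250 117.7 tail 232.22 lead row 221.14 351.39
270 117.66 tail 232.22 lead row 221.21 351.5
290 117.75 tail 232.34 lead row 221.18 351.5
rail 128.85894528417006 243.29
rail 129.07938097405554 243.7
```

View pics/w12b.png

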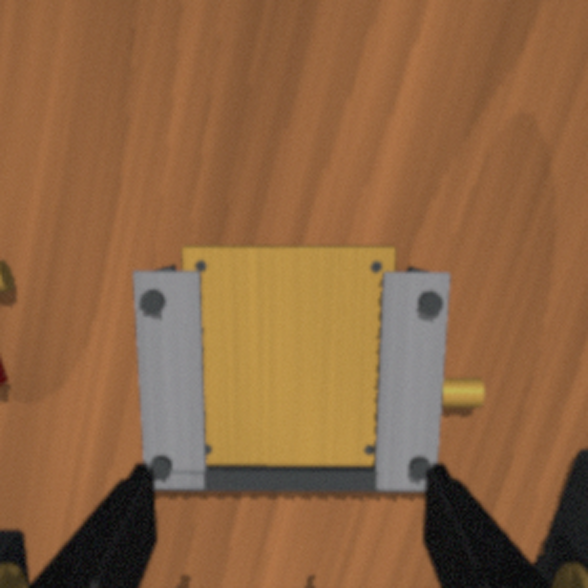

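The close view shows the panel square in the slot. The tail protrudes about 11.3 mm (12 expected, ±1 mm), parallel to the rail fronts, and the lead edge meets the stop at row 221. The arm is clear at z ≈ 207 mm, so I'm handing in.

```bash
python3 -c "
from cell import arm
print(arm.close_job(), arm.sense()['time'])"
```

```text
the job is handed in; nothing more can be done
the job is handed in; nothing more can be done
```

The panel is fully home in the grey steel jig. I slid it along the bench with two spread fingertips on its tail edge: straight, then a gentle arc to line it up, then past the plunger to the stop. I never gripped or lifted it. Contact at the stop was firm, about 28 N with no further movement. I then backed the arm off and handed in at about 14 s with it clear of everything.

**Last checks:**
- **Wrist view:** the tail stands about 11.3 mm out of the mouth (12 expected, within measuring error), parallel to the rail fronts to about 0.2°.
- **Top view:** the leading edge is within about 0.5 mm of the stop all across.
- **One disagreement:** the top camera's readings of the tail edge were uneven by about 3 mm near a shadow edge. The closer wrist view did not show this, so I put it down to the shadow.
- **Bystanders:** the arm never went near the box, screwdriver, pliers or iron stand. They looked unmoved in the pictures, but I did not measure them.

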